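# Seat the cutting die, then find and present the heavier pressing weight

### The arm

A 7-joint arm with a two-finger parallel gripper is mounted at the origin on the work surface. World frame = base frame: x ahead of the robot, y to its left, z up, the work surface at z = 0. Lengths are in m, angles in rad, forces in N, time in s.
With the tool pointing down it reaches from about 0.4 to 0.875 m from the base axis. Payload 19.3 kg.
Tool frame: the origin (TCP) lies where the fingers leave the gripper's body, on its centre line; the fingertips stand bot.tip_reach ahead of it and the grasp point (between the pads) lies 54 mm ahead of it (bot.tip_reach is the distance from the TCP to the fingertips, in m); z points along the fingers, y is the line along which they close (so a half turn about z gives the same grasp; the last joint's range is limited). The gripper opens to 85 mm and grips with 20 to 120 N. Pads are 22 mm wide; open, the fingers measure 114 mm over their backs; the gripper's body (76 mm by 85 mm) begins 54 mm behind the grasp point. The pads swing forward as they close: fully open they stand 13 mm farther back than shut.
Start: joints at [1.221, 0.521, -0.036, 1.599, 0.021, 1.021, -0.113], TCP at [0.173, -0.601, 0.304] pointing down, gripper open.
Joint ranges: [-2.91, 2.91], [-0.3, 2.13], [-1.5, 1.42], [0.17, 2.43], [-1.26, 4.41], [0.16, 1.93], [-2.52, 2.52]. Speed limits (rad/s): [1.89, 1.89, 2.39, 2.39, 3.01, 3.01, 3.01].

### API

Orientations are given as [roll, pitch, yaw] about the fixed x, y, z axes, in that order (R = Rz(yaw) Ry(pitch) Rx(roll)).
In Python, from workcell import bot gives the robot as it stands. The module is installed in compiled form; this text tells all that it offers.
- The arm moves only by the shell command python3 -m jog 'ROWS' [FORCE]. ROWS is JSON, a list that holds one entry, the list of rows, each a list of 7 numbers: the shift along the tool's x, y, z in mm, then the turn, a rotation vector about the tool's x, y, z in rad, then the opening, from 0 (shut) to 1 (fully open). In form: [[[tx, ty, tz, wx, wy, wz, fingers], ...]]. A call has 1 to 5 rows; each row shifts and turns the commanded pose from where the row before left it, along the tool's axes as they then stand; what a row does not reach is not made up. A row lasts 1/10 s, in which the tool goes at most 50 mm and 8.59 degrees, less where a joint would pass 70% of its speed; a pose out of reach is approached as far as the arm can. A call is refused whole if a number of a shift passes 50 or a number of a turn 0.15, either way. A call with a gripper value outside its range is refused whole. The fingers move at their own pace and stop on an object; FORCE is the grip in N (left out, the last holds). Time passes only in rows, so rows that do not move let the fingers close. It gives the time, the measured TCP pose, the force, the opening and the grip force at its end, in the units of the state.
- bot.observe(): the state, without advancing time (a new reading comes with each control period).
- bot.grab_frame(name): name is "side" or "top"; returns a dict with "img" (384x512x3 uint8, red, green, blue), "intrinsics" (3x3 intrinsics, pixels), "k1" (the pictures are not rectified: a ray, as slopes to the right and down, at radius r is drawn at 1 + k1 r^2 times it, then the intrinsics apply), "R" (3x3) and "t" (3): a world point X has camera coordinates R X + t. Camera axes: x right, y down, z forward; pixel columns grow to the right and rows downward; lengths in m; the calibration is good to about 2 mm. A picture is of the moment at which its call begins. There is no depth.
- bot.job_done(): hands the job in; it is judged then, once.
Trained networks look in a picture, given as the dict that the camera call returned (one of the last four; its "shot" number tells which), for a name from the list of things; names that differ only in an ending like _2 or _b are one class to them, and where a whole thing is asked for, a point or a joint stands for the part that bears it (a point fixed in the world has none). Each returns a list of dicts, best first, with "conf" (0 to 1); they miss things now and then, are a little off and sometimes report something else, mostly with a low value. They report only what shows in the picture. A call takes as long as a camera call.
- bot.trace(query, picture): "region" (384x512 bool, what is visible of it).
- bot.spot_point(query, picture): "xyz" ([x, y, z] in m, in world coordinates, good to about 4 mm: a listed point, or the origin of a listed thing).
The state is a dict: "clock": time; "qpos": joint angles; "qd": joint speeds; "joint_efforts": joint torques, N m; "position": TCP position; "tool_rot": TCP orientation; "force": force on the tool from outside, world axes, zero at the start; "moment": the same for the moment, N m; "grip_width": finger opening in m; "finger_force": force on a finger pad.
Only numpy, scipy, OpenCV 4.12 (cv2) and the standard library are available. Lean on these libraries where they do the work, as an engineer would, in place of code of your own. Each camera call takes 0.05 s, during which the arm holds its last target. There are 200 camera calls.

### The job

First set the navy cutting die flat and square, fully down, in the jig's aluminium pocket and let go of it. Then lift the two look-alike black pressing weights one after the other to feel which is heavier, leaving the lighter one standing on the cork mat. Finish while still holding the heavier one in the gripper, upright and still, about 10 cm above the middle of the seated die; do not drop or tip the die or the weights, and leave the other things on the bench alone.

Things in the scene. Friction and masses are not known exactly. Their poses are not given: they have to be found in the camera images.
- die_center (a point): navy steel cutting die, open frame 130 (x) x 80 (y) x 36 tall, walls 4, open above and below; a lighter blue bridge, 14 wide in x, crosses its middle along y, from 16 above the underside to the top edge: grip it across the 14, fingers in the openings (54 x 72 each). 0.45 kg, same either way round. Point: frame centre, 18 above underside; x along the 130 side, z up. Starts flat on the bench
- jig_pocket (a point): fixed jig: plywood base 190 (x) x 140 (y) x 6 thick, four aluminium fences round a pocket 134 (x) x 84 (y), 2 clear on each side of the die. Fences rise 8 straight from the pocket floor, then flare outward to 16 above it as a lead-in. Point: centre of the pocket floor (plywood top, 6 above the bench); x along the 134 side, z up
- weight_a_center (a point): black pressing weight: steel cylinder with bright band, 56 dia x 32 tall, round upright grip on top 26 dia x 44 tall; 76 tall in all. Both look identical; one solid, one hollow (0.25 to 0.8 kg: light under 4 N, heavy over 5 N). Point: on its axis half-way up, 38 above its underside; z up. Middle of the grip is 20 above this point. Stands upright on the cork mat
- weight_b_center (a point): the other black pressing weight: steel cylinder with bright band, 56 dia x 32 tall, round upright grip on top 26 dia x 44 tall; 76 tall in all. Both look identical; one solid, one hollow (0.25 to 0.8 kg: light under 4 N, heavy over 5 N). Point: on its axis half-way up, 38 above its underside; z up. Middle of the grip is 20 above this point. Stands upright on the cork mat
- mat: fixed cork mat 130 (x) x 250 (y) x 5 thick, origin at the centre of its underside on the bench; the weights stand on it about 60 to each side of its middle along its y
- setter: bystander, leave alone: small brass rivet setter standing on the cork mat between the weights, cylinder 24 dia x 22 tall; origin at the centre of its underside
- awl: bystander, leave alone: awl, 150 long, lying; origin at the centre of its underside
- mallet: bystander, leave alone: hammer, 240 long, lying; origin at the centre of its underside
- round_die: bystander, leave alone: red round cutting die, ring 64 dia x 34 tall; origin at the centre of its underside
- jar: bystander, leave alone: amber jar with steel cap, 56 dia x 60 tall; origin at the centre of its underside
- slicker: bystander, leave alone: dark wooden edge slicker, standing, 32 dia x 58 tall; origin at the centre of its underside
- square: bystander, leave alone: flat steel square, 150 x 115 x 3, lying; origin at the centre of its underside

How it is judged:
On the way, in this order (a step that is already met when the one before it is completed fails the run):
1. the die is seated flat in the jig's pocket and released (z of die_center in the frame of jig_pocket between 0.0155 and 0.0205 m and horizontal distance between die_center and jig_pocket below 0.005 m and angle between the x axis of die_center and the x axis of jig_pocket, either way round below 0.06 rad and angle between die_center's own z axis and vertical below 0.03 rad and contact force between the fingers and die below 0.1 N), for 0.2 s.
2. the lighter weight has been lifted at least 25 mm clear in the fingers (the heavier may be lifted before it too) (((height (world z) of weight_a_center above 0.065 m and contact force between the fingers and weight_a above 1 N and contact force between weight_b and mat above 4.5 N) or (height (world z) of weight_b_center above 0.065 m and contact force between the fingers and weight_b above 1 N and contact force between weight_a and mat above 4.5 N))), for 0.2 s.
3. then the heavier weight is lifted at least 25 mm clear in the fingers (((height (world z) of weight_a_center above 0.065 m and contact force between the fingers and weight_a above 1 N and contact force between weight_b and mat between 1 and 4.5 N) or (height (world z) of weight_b_center above 0.065 m and contact force between the fingers and weight_b above 1 N and contact force between weight_a and mat between 1 and 4.5 N))), for 0.2 s.
At the end, for the whole second after the job is handed in: Die down in the pocket (2.5 mm height, 5 mm centre, 0.06 rad); lighter weight upright at rest on the mat; heavier held by the fingers alone, upright within 0.15 rad, still, axis within 35 mm of the pocket centre, its middle 115 to 235 mm above the pocket floor (z of die_center in the frame of jig_pocket between 0.0155 and 0.0205 m and horizontal distance between die_center and jig_pocket below 0.005 m and angle between the x axis of die_center and the x axis of jig_pocket, either way round below 0.06 rad and angle between die_center's own z axis and vertical below 0.03 rad and linear speed of die below 0.02 m/s and ((horizontal distance between weight_a_center and jig_pocket below 0.035 m and z of weight_a_center in the frame of jig_pocket between 0.115 and 0.235 m and angle between weight_a_center's own z axis and vertical below 0.15 rad and linear speed of weight_a below 0.03 m/s and contact force between the fingers and weight_a above 1 N and contact force between weight_a and die below 0.05 N and contact force between weight_a and weight_b below 0.05 N and contact force between the fingers and weight_b below 0.1 N and contact force between weight_b and mat between 1 and 4.5 N and x of weight_b_center in the frame of mat between -0.065 and 0.065 m and y of weight_b_center in the frame of mat between -0.125 and 0.125 m and z of weight_b_center in the frame of mat between 0.039 and 0.047 m and angle between weight_b_center's own z axis and vertical below 0.06 rad and linear speed of weight_b below 0.02 m/s) or (horizontal distance between weight_b_center and jig_pocket below 0.035 m and z of weight_b_center in the frame of jig_pocket between 0.115 and 0.235 m and angle between weight_b_center's own z axis and vertical below 0.15 rad and linear speed of weight_b below 0.03 m/s and contact force between the fingers and weight_b above 1 N and contact force between weight_b and die below 0.05 N and contact force between weight_b and weight_a below 0.05 N and contact force between the fingers and weight_a below 0.1 N and contact force between weight_a and mat between 1 and 4.5 N and x of weight_a_center in the frame of mat between -0.065 and 0.065 m and y of weight_a_center in the frame of mat between -0.125 and 0.125 m and z of weight_a_center in the frame of mat between 0.039 and 0.047 m and angle between weight_a_center's own z axis and vertical below 0.06 rad and linear speed of weight_a below 0.02 m/s))); the arm keeps its last pose, push and grip.
It fails at once if a weight is tipped over (more than 0.6 rad) (angle between any of weight_a_center, weight_b_center's own z axis and vertical above 0.6 rad).
It fails at once if the die is tipped up (more than 0.6 rad) (angle between die_center's own z axis and vertical above 0.6 rad).
It fails at once if the die or a weight is dropped (falls freely by more than about 25 mm) ((linear speed of die above 0.7 m/s and contact force between the fingers and die below 0.05 N) or (linear speed of weight_a above 0.7 m/s and contact force between the fingers and weight_a below 0.05 N) or (linear speed of weight_b above 0.7 m/s and contact force between the fingers and weight_b below 0.05 N)).
It fails at once if a bystander is moved more than 30 mm (distance of any of setter, awl, mallet, round_die, jar, slicker, square from where it was at the start of the episode above 0.03 m).
It also fails if it takes over 72 s, if anything falls off the work surface, if the arm or the gripper's body presses on something with over 40 N, if the wrist force passes 120 N, or if a joint passes its speed limit or range.

## Working session

There is one attempt and no reset: what is moved stays moved. The work goes in short steps, Python scripts to look and compute and a shell command to move; the robot and the scene stay as the last step left them, time stands still between calls to the robot, and variables do not carry over. Pictures are saved under pics/ and viewed, at most 10 in all, crops included, and the job is handed in when it is done.

```bash
mkdir -p pics; cat > h.py <<'E'
import numpy as np,cv2
from workcell import bot
def save(n,p): cv2.imwrite(f"pics/{n}.png",p["img"][:,:,::-1])
def ray(p,u,v):
    K=np.array(p["intrinsics"]);k=np.array([p["k1"],0,0,0],float)
    d=cv2.undistortPoints(np.array([[[u,v]]],float),K,k)[0,0]
    R=np.array(p["R"]);t=np.array(p["t"])
    return -R.T@t, R.T@np.array([d[0],d[1],1.])
def atz(p,u,v,z):
    c,d=ray(p,u,v); return c+d*(z-c[2])/d[2]
def proj(p,X):
    R=np.array(p["R"]);t=np.array(p["t"]);X=np.atleast_2d(np.asarray(X,float))
    return cv2.projectPoints(X,cv2.Rodrigues(R)[0],t,np.array(p["intrinsics"]),np.array([p["k1"],0,0,0],float))[0][:,0]
E
python3 - <<'E'
from h import *
s=bot.observe(); print({k:np.round(v,3) for k,v in s.items()}, bot.tip_reach)
for c in("top","side"):
    p=bot.grab_frame(c); save(c+"0",p); print(c,-np.array(p["R"]).T@p["t"])
    for q in["die_center","jig_pocket","weight_a_center","mat","setter","awl","mallet","round_die","jar","slicker","square"]:
        print(q,[(np.round(d["xyz"],3).tolist(),round(d["conf"],2)) for d in bot.spot_point(q,p)[:3]])
E
```

```text
{'clock': np.float64(0.0), 'qpos': array([ 1.221,  0.522, -0.036,  1.6  ,  0.021,  1.021, -0.113]), 'qd': array([ 0.001, -0.   , -0.   ,  0.003, -0.002, -0.001, -0.   ]), 'joint_efforts': array([ 1.0000e-03, -9.2710e+01,  1.9810e+00, -3.6994e+01,  1.8000e-02,
        8.0000e-03, -0.0000e+00]), 'position': array([ 0.173, -0.6  ,  0.303]), 'tool_rot': array([-3.14,  0.  ,  0.28]), 'force': array([ 0.665,  0.375, -0.703]), 'moment': array([-0.025, -0.018, -0.057]), 'finger_force': np.float64(0.0), 'grip_width': np.float64(0.086)} 0.0726
top [0.45915165 0.01300034 1.07551353]
die_center [([0.466, -0.314, 0.045], 0.74)]
jig_pocket [([0.53, 0.278, 0.007], 0.91)]
weight_a_center [([0.474, -0.191, 0.045], 0.76)]
mat [([0.469, -0.253, -0.002], 0.8)]
setter [([0.516, -0.249, 0.004], 0.4)]
awl [([0.698, 0.133, -0.001], 0.6)]
mallet [([0.801, -0.118, -0.002], 0.93)]
round_die [([0.731, 0.017, -0.002], 0.57)]
jar [([0.711, 0.358, -0.002], 0.66)]
slicker [([0.706, -0.355, 0.002], 0.62), ([0.513, -0.25, 0.001], 0.58), ([0.701, 0.139, -0.003], 0.23)]
square [([0.789, 0.219, -0.001], 0.6)]
side [ 0.30227911 -0.6781507   0.96952722]
die_center [([0.566, 0.019, 0.019], 0.87), ([0.519, -0.254, 0.002], 0.2)]
jig_pocket [([0.532, 0.281, 0.008], 0.74)]
weight_a_center [([0.474, -0.195, 0.042], 0.95)]
mat [([0.468, -0.255, 0.001], 0.76)]
setter [([0.786, 0.218, -0.003], 0.65), ([0.517, -0.253, 0.001], 0.39)]
awl [([0.698, 0.138, -0.002], 0.54)]
mallet [([0.802, -0.115, 0.003], 0.82)]
round_die [([0.735, 0.015, 0.003], 0.57), ([0.47, -0.254, -0.0], 0.4)]
jar [([0.718, 0.36, -0.003], 0.86)]
slicker [([0.468, -0.257, 0.002], 0.68), ([0.704, -0.361, -0.002], 0.64)]
square [([0.788, 0.217, -0.0], 0.69)]
```

View pics/top0.png

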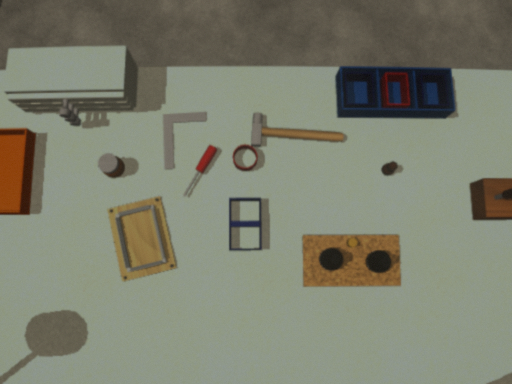

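View pics/side0.png

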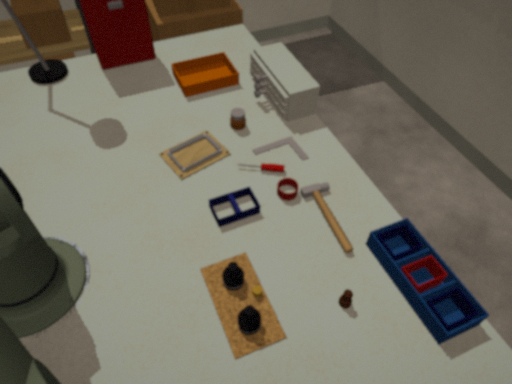

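The top view shows the die at (245,223), the tilted jig at (142,238), the weights at (331,259) and (378,261), and the setter between them at (353,242). The side view agrees, and nothing is in the way. Next I fit the outlines.

```bash
cat >> h.py <<'E'
from scipy.optimize import minimize
S=4
def box(x,y,yaw,L,W,z0,z1):
    c,s=np.cos(yaw),np.sin(yaw)
    return np.array([[x+c*a-s*b,y+s*a+c*b,z] for z in(z0,z1) for a,b in((L/2,W/2),(L/2,-W/2),(-L/2,-W/2),(-L/2,W/2))])
def cyl(x,y,r,z0,z1):
    a=np.linspace(0,2*np.pi,40); return np.vstack([np.c_[x+r*np.cos(a),y+r*np.sin(a),0*a+z] for z in(z0,z1)])
def hullmask(p,P):
    q=cv2.convexHull(((proj(p,P)+.5)*S).astype(np.float32))
    m=np.zeros((384*S,512*S),np.uint8); cv2.fillConvexPoly(m,np.round(q*16).astype(np.int32),1,cv2.LINE_AA,4); return m>0
def fill(reg):
    m=np.zeros((384,512),np.uint8); c,_=cv2.findContours(reg.astype(np.uint8),cv2.RETR_EXTERNAL,cv2.CHAIN_APPROX_NONE)
    cv2.drawContours(m,[max(c,key=cv2.contourArea)],-1,1,-1)
    return cv2.resize(m.astype(np.float32),None,fx=S,fy=S,interpolation=cv2.INTER_LINEAR)>.5
def fit(ps,regs,gen,x0):
    F=[fill(r) for r in regs]
    def cost(v): return sum(1-(lambda h:(h&f).sum()/(h|f).sum())(hullmask(p,gen(v))) for p,f in zip(ps,F))
    sim=np.vstack([x0]+[np.array(x0)+d for d in np.diag([.012,.012,.15][:len(x0)])])
    r=minimize(cost,x0,method="Nelder-Mead",options=dict(initial_simplex=sim,xatol=1e-4,fatol=1e-4)); return r.x,r.fun/len(ps)
def hsvmask(p,lo,hi,X,rad):
    m=cv2.inRange(cv2.cvtColor(p["img"],cv2.COLOR_RGB2HSV),lo,hi)>0
    u=proj(p,X)[0]; yy,xx=np.mgrid[:384,:512]; return m&((xx-u[0])**2+(yy-u[1])**2<rad**2)
def jigmask(p):
    m=hsvmask(p,(8,45,60),(35,255,255),[.531,.28,0],58).astype(np.uint8)
    return cv2.morphologyEx(m,cv2.MORPH_CLOSE,np.ones((5,5),np.uint8))>0
E
python3 - <<'E'
from h import *
ps=[bot.grab_frame("top"),bot.grab_frame("side")]
J=[jigmask(p) for p in ps]; D=[]
for p in ps:
    r=bot.trace("die_center",p); print([(d["conf"],d["region"].sum()) for d in r]); 
    D.append(hsvmask(p,(110,90,20),(130,255,255),[.566,.019,.02],45))
    print("net/color IoU",[ (d["region"]&D[-1]).sum()/(d["region"]|D[-1]).sum() for d in r])
gj=lambda v:box(*v,.19,.14,0,.006); gd=lambda v:box(*v,.13,.08,0,.036)
for s in(ps,ps[:1],ps[1:]):
    i=[0,1] if len(s)==2 else [0] if s is not ps and s[0] is ps[0] else [1]
    print("jig",fit(s,[J[k] for k in i],gj,[.531,.28,.25])); print("die",fit(s,[D[k] for k in i],gd,[.566,.019,0.]))
W=[]
for p in ps:
    rs=[d["region"] for d in bot.trace("weight_a_center",p)]; print(len(rs)); W.append(rs)
for X in([.474,-.193,.038],[.466,-.314,.038]):
    R=[min(rs,key=lambda r:np.hypot(*(np.argwhere(r).mean(0)[::-1]-proj(p,X)[0]))) for p,rs in zip(ps,W)]
    for k in(0,1): print(X,fit([ps[k]],[R[k]],lambda v:np.vstack([cyl(*v,.028,.005,.037),cyl(*v,.013,.037,.081)]),X[:2]))
img=ps[0]["img"].copy(); img[J[0]]=(255,0,0); img[D[0]]=(0,255,0)
cv2.imwrite("pics/m.png",cv2.resize(img[120:300,80:430,::-1],None,fx=2,fy=2))
E
```

```text
[(0.64, np.int64(412))]
net/color IoU [np.float64(0.28883495145631066)]
[(0.78, np.int64(1013))]
net/color IoU [np.float64(0.4738400789733465)]
jig (array([0.53078852, 0.28186118, 0.24226514]), np.float64(0.03497048851483514))
die (array([ 0.56627669,  0.01762247, -0.1342353 ]), np.float64(0.686494492462552))
jig (array([0.5292289 , 0.28205926, 0.24314374]), np.float64(0.02664931951408478))
die (array([0.61296407, 0.03359884, 0.22834401]), np.float64(0.9306366822429907))
jig (array([0.53261033, 0.28185219, 0.24326893]), np.float64(0.027499191200258788))
die (array([ 0.56618063,  0.01763239, -0.13482778]), np.float64(0.4419026870007262))
1
1
[0.474, -0.193, 0.038] (array([ 0.47397085, -0.1962397 ]), np.float64(0.04023370070375776))
[0.474, -0.193, 0.038] (array([ 0.47654104, -0.19703475]), np.float64(0.051429916441096846))
[0.466, -0.314, 0.038] (array([ 0.466, -0.314]), np.float64(1.0))
[0.466, -0.314, 0.038] (array([ 0.466, -0.314]), np.float64(1.0))
```

View pics/m.png

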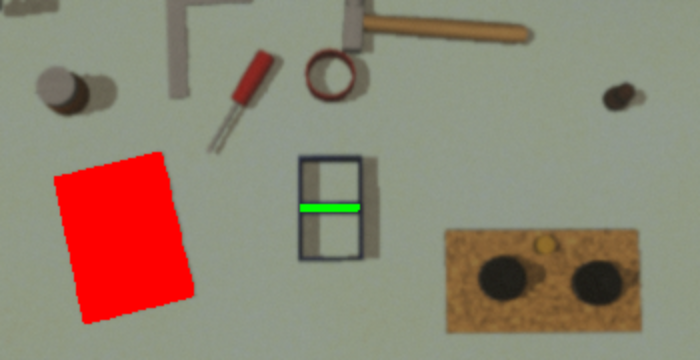

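The overlay shows the jig mask is clean. My colour threshold caught only the die's bridge at (330,208), so I widen it to the dark frame. I'll do the same for the weights.

```bash
cat >> h.py <<'E'
def bluemask(p,X,rad=45,z=None):
    i=p["img"].astype(int); m=(i[...,2]-i[...,0]>12)
    u=proj(p,X)[0]; yy,xx=np.mgrid[:384,:512]
    m=(m&((xx-u[0])**2+(yy-u[1])**2<rad**2)).astype(np.uint8)
    return cv2.morphologyEx(m,cv2.MORPH_CLOSE,np.ones((3,3),np.uint8))>0
def darkmask(p,X,rad=20):
    u=proj(p,X)[0]; yy,xx=np.mgrid[:384,:512]; return (p["img"].max(2)<45)&((xx-u[0])**2+(yy-u[1])**2<rad**2)
gj=lambda v:box(*v,.19,.14,0,.006); gd=lambda v:box(*v,.13,.08,0,.036)
gw=lambda v:np.vstack([cyl(*v,.028,.005,.037),cyl(*v,.013,.037,.081)])
E
python3 - <<'E'
from h import *
ps=[bot.grab_frame("top"),bot.grab_frame("side")]
for p in ps:
    m=bluemask(p,[.566,.019,.02]); print("die",m.sum(),fit([p],[m],gd,[.566,.019,0.]))
    for X in([.474,-.193,.038],[.466,-.314,.038]):
        w=darkmask(p,X); print("w",w.sum(),fit([p],[w],gw,X[:2]))
    if p is ps[0]: 
        img=p["img"].copy(); img[m]=(0,255,0); img[w]=(255,0,0); a=img[180:300,210:430]
b=ps[1]["img"].copy(); b[m]=(0,255,0); b[w]=(255,0,0)
cv2.imwrite("pics/m2.png",cv2.resize(np.vstack([a,b[180:360,180:400]])[...,::-1],None,fx=2,fy=2))
E
```

```text
die 217 (array([ 0.61845379,  0.01729291, -0.02334173]), np.float64(0.8954296160877514))
w 372 (array([ 0.47507025, -0.19540344]), np.float64(0.188122866894198))
w 392 (array([ 0.4660217 , -0.31385624]), np.float64(0.18417284914746845))
die 521 (array([ 0.56977008,  0.02213515, -0.02534852]), np.float64(0.4301756928092737))
w 396 (array([ 0.47784348, -0.19384576]), np.float64(0.24929044465468309))
w 463 (array([ 0.46884466, -0.31373683]), np.float64(0.21559487233817143))
```

View pics/m2.png

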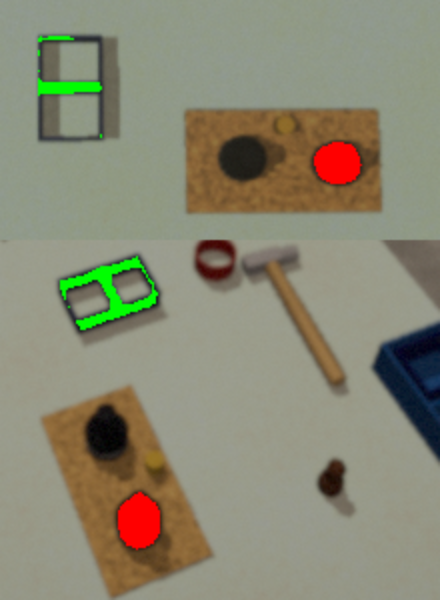

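```bash
cat >> h.py <<'E'
def diemask(p,X,rad=40):
    i=p["img"].astype(int); u=proj(p,X)[0]; yy,xx=np.mgrid[:384,:512]
    m=((i[...,0]<75)&(i[...,2]>=i[...,0])&((xx-u[0])**2+(yy-u[1])**2<rad**2)).astype(np.uint8)
    return cv2.morphologyEx(m,cv2.MORPH_CLOSE,np.ones((3,3),np.uint8))>0
E
python3 - <<'E'
from h import *
ps=[bot.grab_frame("top"),bot.grab_frame("side")]
for p in ps:
    m=diemask(p,[.566,.019,.02]); print("die",m.sum(),fit([p],[m],gd,[.566,.019,0.]))
    n=bot.trace("die_center",p)[0]["region"]; print("net",fit([p],[n],gd,[.566,.019,0.]))
    b=hsvmask(p,(110,90,20),(130,255,255),[.566,.019,.02],45)
    if p is ps[0]:
        c=cv2.minAreaRect(np.argwhere(b)[:,::-1].astype(np.float32)); print(c, atz(p,*c[0],.036))
E
```

```text
die 466 (array([0.56172735, 0.01810536, 0.00256712]), np.float64(0.03281482287247539))
net (array([0.5641701 , 0.01807876, 0.00892506]), np.float64(0.6590631948927623))
((244.5, 223.5), (3.0, 29.0), 90.0) [0.56126922 0.01826791 0.036     ]
die 716 (array([ 0.56698846,  0.01993799, -0.02390548]), np.float64(0.12386066239509075))
net (array([ 0.56706109,  0.01904993, -0.01032842]), np.float64(0.04340004497413985))
```

```bash
cat >> h.py <<'E'
def plan(x,y,z,yaw,n,k=5):
    s=bot.observe(); P=np.array(s["position"]); r,pt,w=s["tool_rot"]; d=np.array([x,y,z])-P
    dw=(yaw-w+np.pi)%(2*np.pi)-np.pi
    print("t",round(s["clock"],2),"d",np.round(d*1e3,1),"dyaw",round(dw,3),"rp",np.round([r,pt],3))
    for i in range(min(n,k)):
        c,q=np.cos(w+dw*i/n),np.sin(w+dw*i/n); e=d/n*1e3
        print(np.round([c*e[0]+q*e[1],q*e[0]-c*e[1],-e[2],-dw/n],3))
E
python3 -c "
from h import *
plan(.5645,.0185,.25,1.571,16,16)"
```

```text
t 1.8 d [391.9 619.2 -53.9] dyaw 1.291 rp [-3.142 -0.   ]
[ 34.229 -30.431   3.368  -0.081]
[ 36.571 -27.573   3.368  -0.081]
[ 38.674 -24.535   3.368  -0.081]
[ 40.526 -21.337   3.368  -0.081]
[ 42.114 -18.001   3.368  -0.081]
[ 43.429 -14.547   3.368  -0.081]
[ 44.46  -10.999   3.368  -0.081]
[45.202 -7.379  3.368 -0.081]
[45.65  -3.711  3.368 -0.081]
[ 4.580e+01 -1.900e-02  3.368e+00 -8.100e-02]
[45.653  3.673  3.368 -0.081]
[45.208  7.342  3.368 -0.081]
[44.469 10.962  3.368 -0.081]
[43.441 14.511  3.368 -0.081]
[42.129 17.966  3.368 -0.081]
[40.544 21.304  3.368 -0.081]
```

```bash
python3 -m jog '[[[34,-30,3,0,0,-0.08,0.5],[37,-28,3,0,0,-0.08,0.5],[39,-25,3,0,0,-0.08,0.5],[41,-21,3,0,0,-0.08,0.5],[42,-18,3,0,0,-0.08,0.5]]]' 40
python3 -m jog '[[[43,-15,3,0,0,-0.08,0.5],[44,-11,3,0,0,-0.08,0.5],[45,-7,3,0,0,-0.08,0.5],[46,-4,3,0,0,-0.08,0.5],[46,0,3,0,0,-0.08,0.5]]]'
python3 -m jog '[[[46,4,3,0,0,-0.08,0.5],[45,7,3,0,0,-0.08,0.5],[44,11,3,0,0,-0.08,0.5],[43,15,3,0,0,-0.08,0.5],[42,18,3,0,0,-0.08,0.5]]]'
python3 -c "
from h import *
plan(.5645,.0185,.25,1.571,4)
print(bot.observe()['grip_width'])"
```

```text
clock: 2.3
position: [0.2968, -0.4052, 0.289]
tool_rot: [3.141, 0.0, 0.683]
force: [1.4, 0.0, 0.6]
grip_width: 0.0426
finger_force: 0.0
clock: 2.8
position: [0.4195, -0.2124, 0.2741]
tool_rot: [3.141, 0.0, 1.083]
force: [0.3, -0.5, -0.1]
grip_width: 0.0428
finger_force: 0.0
clock: 3.3
position: [0.5441, -0.021, 0.259]
tool_rot: [3.141, 0.0, 1.483]
force: [0.3, -0.6, 0.2]
grip_width: 0.043
finger_force: 0.0
t 3.3 d [20.4 39.5 -9. ] dyaw 0.088 rp [3.141 0.   ]
[10.28   4.219  2.238 -0.022]
[10.184  4.444  2.238 -0.022]
[10.084  4.668  2.238 -0.022]
[ 9.978  4.89   2.238 -0.022]
0.0430324853332063
```

```bash
python3 -m jog '[[[20,9,5,0,0,-0.044,0.5],[20,9,5,0,0,-0.044,0.5],[0,0,40,0,0,0,0.5],[0,0,40,0,0,0,0.5],[0,0,35,0,0,0,0.5]]]'
python3 - <<'E'
from h import *
plan(.5645,.0185,.08,1.571,1)
a=bot.grab_frame("top");b=bot.grab_frame("side")
cv2.imwrite("pics/m3.png",cv2.resize(np.hstack([a["img"][170:280,190:310],b["img"][150:260,170:290]])[...,::-1],None,fx=3.3,fy=3.3,interpolation=cv2.INTER_CUBIC))
E
```

```text
clock: 3.8
position: [0.5637, 0.0161, 0.1322]
tool_rot: [-3.141, -0.0, 1.568]
force: [1.4, -0.4, -0.1]
grip_width: 0.0429
finger_force: 0.0
t 3.8 d [  0.8   2.4 -52.2] dyaw 0.003 rp [-3.141 -0.   ]
[ 2.3960e+00  8.2700e-01  5.2244e+01 -3.0000e-03]
```

View pics/m3.png

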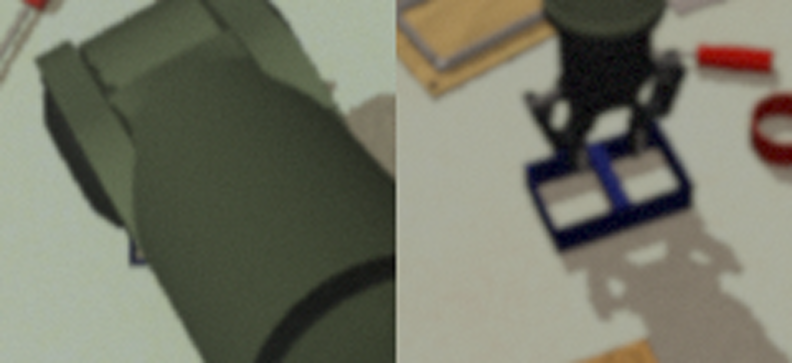

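The side crop shows the fingers above the die, one on each side of the lighter bridge at about (610,180). I descend and grip.

```bash
python3 -m jog '[[[2,1,26,0,0,0,0.5],[0,0,18,0,0,0,0.5],[0,0,8,0,0,0,0.5],[0,0,0,0,0,0,0.5]]]'
python3 -m jog '[[[0,0,0,0,0,0,0],[0,0,0,0,0,0,0],[0,0,0,0,0,0,0],[0,0,0,0,0,0,0],[0,0,0,0,0,0,0]]]' 60
```

```text
clock: 4.3
position: [0.5651, 0.0181, 0.0825]
tool_rot: [-3.142, 0.0, 1.568]
force: [-0.8, 0.3, 0.2]
grip_width: 0.0428
finger_force: 0.0
clock: 4.8
position: [0.5653, 0.018, 0.0833]
tool_rot: [3.14, 0.0, 1.567]
force: [-3.5, -0.5, 10.5]
grip_width: 0.013
finger_force: 59.1
```

```bash
python3 -m jog '[[[0,0,-5,0,0,0,0],[0,0,-15,0,0,0,0],[0,0,-30,0,0,0,0],[0,0,-30,0,0,0,0],[0,0,0,0,0,0,0]]]'
python3 - <<'E'
from h import *
plan(.5308,.282,.16,1.571+.243,7,7)
b=bot.grab_frame("side"); cv2.imwrite("pics/m4.png",cv2.resize(b["img"][130:250,150:310,::-1],None,fx=3.5,fy=3.5))
E
```

```text
clock: 5.3
position: [0.5665, 0.0182, 0.1664]
tool_rot: [3.136, -0.0, 1.567]
force: [-0.4, 1.0, -4.5]
grip_width: 0.0132
finger_force: 59.3
t 5.3 d [-35.7 263.8  -6.4] dyaw 0.247 rp [ 3.136 -0.   ]
[ 3.7668e+01 -5.2260e+00  9.1900e-01 -3.5000e-02]
[ 3.7829e+01 -3.8960e+00  9.1900e-01 -3.5000e-02]
[ 3.7942e+01 -2.5610e+00  9.1900e-01 -3.5000e-02]
[ 3.8009e+01 -1.2230e+00  9.1900e-01 -3.5000e-02]
[ 3.8029e+01  1.1600e-01  9.1900e-01 -3.5000e-02]
[ 3.8001e+01  1.4560e+00  9.1900e-01 -3.5000e-02]
[ 3.7926e+01  2.7930e+00  9.1900e-01 -3.5000e-02]
```

View pics/m4.png

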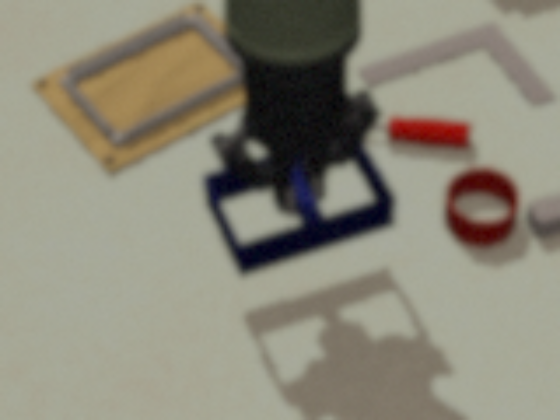

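The side crop shows the die lifted level, with the bridge between the fingers at (305,190). I carry it to the jig.

```bash
python3 -m jog '[[[38,-5,0,0,0,-0.035,0],[38,-4,1,0,0,-0.035,0],[38,-3,1,0,0,-0.035,0],[38,-1,1,0,0,-0.035,0],[38,0,1,0,0,-0.035,0]]]'
python3 -m jog '[[[38,1,1,0,0,-0.035,0],[38,3,1,0,0,-0.035,0],[0,0,0,0,0,0,0],[0,0,0,0,0,0,0]]]'
python3 - <<'E'
from h import *
plan(.5315,.282,.11,1.571+.243,1)
E
```

```text
clock: 5.85
position: [0.5385, 0.2082, 0.1573]
tool_rot: [-3.14, 0.0, 1.744]
force: [1.6, -0.2, -4.2]
grip_width: 0.0131
finger_force: 59.1
clock: 6.25
position: [0.5281, 0.2829, 0.1551]
tool_rot: [-3.14, 0.0, 1.814]
force: [0.5, -0.5, -4.4]
grip_width: 0.0132
finger_force: 59.2
t 6.25 d [  3.4  -0.9 -45.1] dyaw -0.0 rp [-3.14  0.  ]
[-1.734  3.114 45.128  0.   ]
```

```bash
python3 -m jog '[[[-2,3,25,0,0,0,0],[0,0,17,0,0,0,0],[0,0,0,0,0,0,0],[0,0,0,0,0,0,0]]]'
python3 - <<'E'
from h import *
plan(.5315,.282,.0893,1.814,1)
z=bot.observe()["position"][2]-.0833
for c in("side","top"):
    p=bot.grab_frame(c); r=bot.trace("die_center",p)
    if r: print(c,r[0]["conf"],fit([p],[r[0]["region"]],lambda v:box(*v,.13,.08,z,z+.036),[.5315,.282,.243]))
    print([(d["xyz"],d["conf"]) for d in bot.spot_point("die_center",p)[:1]])
    if c=="side": cv2.imwrite("pics/m5.png",cv2.resize(p["img"][100:200,135:265,::-1],None,fx=5,fy=5))
E
```

```text
clock: 6.65
position: [0.5321, 0.2808, 0.1138]
tool_rot: [-3.141, 0.0, 1.812]
force: [-1.1, 0.4, -3.8]
grip_width: 0.013
finger_force: 59.1
t 6.65 d [ -0.6   1.2 -24.5] dyaw 0.002 rp [-3.141  0.   ]
[ 1.3240e+00 -2.8700e-01  2.4479e+01 -2.0000e-03]
side 0.98 (array([0.53458766, 0.27980181, 0.24753266]), np.float64(0.35403860670764586))
[([0.5368, 0.2808, 0.0474], 0.65)]
top 0.44 (array([0.57572785, 0.22827032, 0.9156393 ]), np.float64(0.8934524603280437))
[([0.5304, 0.2812, 0.0458], 0.55)]
```

View pics/m5.png

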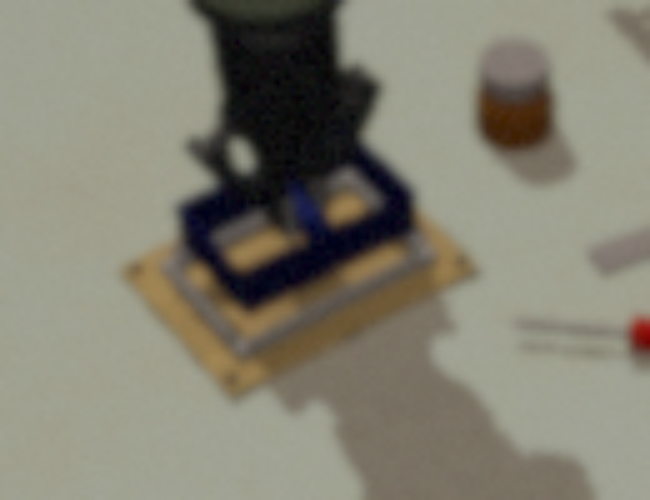

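The side crop shows the die hovering squarely over the pocket, its front corner at (250,300) just above the fence corner at (240,345). I make the small shift and lower with a force check.

```bash
python3 -m jog '[[[1,0,8,0,0,0,0],[0,0,5,0,0,0,0],[0,0,3,0,0,0,0],[0,0,0,0,0,0,0]]]'
python3 -m jog '[[[0,0,3,0,0,0,0],[0,0,0,0,0,0,0]]]'
```

```text
clock: 7.35
position: [0.5316, 0.2821, 0.0974]
tool_rot: [-3.141, 0.0, 1.813]
force: [-3.5, -2.2, -2.2]
grip_width: 0.0131
finger_force: 59.6
clock: 7.55
position: [0.5311, 0.282, 0.0951]
tool_rot: [-3.14, 0.001, 1.813]
force: [-13.4, -5.4, 15.5]
grip_width: 0.0133
finger_force: 64.5
```

```bash
python3 -m jog '[[[0,-2,-1,0,0,0,0],[0,0,0,0,0,0,0]]]'
python3 -m jog '[[[0,0,2,0,0,0,0],[0,0,0,0,0,0,0]]]'
```

```text
clock: 7.75
position: [0.53, 0.2818, 0.0961]
tool_rot: [3.141, -0.0, 1.813]
force: [1.0, -0.9, -3.8]
grip_width: 0.0127
finger_force: 59.5
clock: 7.95
position: [0.53, 0.2816, 0.0935]
tool_rot: [-3.141, 0.0, 1.813]
force: [-0.6, -1.1, -4.1]
grip_width: 0.013
finger_force: 59.5
```

Free now; continue down.

```bash
python3 -m jog '[[[0,0,2,0,0,0,0],[0,0,1,0,0,0,0],[0,0,0,0,0,0,0]]]'
python3 -m jog '[[[0,0,1,0,0,0,0],[0,0,0,0,0,0,0]]]'
```

```text
clock: 8.25
position: [0.53, 0.2817, 0.0906]
tool_rot: [-3.141, 0.0, 1.813]
force: [-0.3, -0.3, -4.9]
grip_width: 0.0127
finger_force: 59.5
clock: 8.45
position: [0.53, 0.2817, 0.0898]
tool_rot: [-3.141, 0.0, 1.813]
force: [0.2, 0.4, -3.6]
grip_width: 0.0131
finger_force: 59.5
```

```bash
python3 -m jog '[[[0,0,1,0,0,0,0],[0,0,0,0,0,0,0]]]'
python3 -m jog '[[[0,0,1,0,0,0,0],[0,0,0,0,0,0,0]]]'
```

```text
clock: 8.65
position: [0.5302, 0.2817, 0.0892]
tool_rot: [3.141, 0.0, 1.813]
force: [0.2, -0.4, 1.6]
grip_width: 0.0127
finger_force: 60.4
clock: 8.85
position: [0.5302, 0.2818, 0.0891]
tool_rot: [3.141, 0.0, 1.813]
force: [-6.4, -4.3, 22.9]
grip_width: 0.013
finger_force: 63.3
```

Contact came at the predicted height, so it is down. Release and rise.

```bash
python3 -m jog '[[[0,0,-1,0,0,0,0.5],[0,0,0,0,0,0,0.5],[0,0,0,0,0,0,0.5],[0,0,-10,0,0,0,0.5],[0,0,-20,0,0,0,0.5]]]'
python3 -m jog '[[[0,0,-45,0,0,0,0.5],[0,0,-45,0,0,0,0.5],[0,0,0,0,0,0,0.7]]]'
python3 - <<'E'
from h import *
p=bot.grab_frame("side"); r=bot.trace("die_center",p)
print(fit([p],[r[0]["region"]],lambda v:box(*v,.13,.08,.006,.042),[.5315,.282,.243]),"jig",fit([p],[jigmask(p)|r[0]["region"]],gj,[.531,.28,.243]))
cv2.imwrite("pics/m6.png",cv2.resize(p["img"][100:200,135:265,::-1],None,fx=5,fy=5))
plan(.472,-.256,.2,1.814-.9,13,13)
E
```

```text
clock: 9.35
position: [0.5295, 0.2815, 0.1186]
tool_rot: [-3.14, 0.0, 1.813]
force: [-0.3, 0.5, 0.2]
grip_width: 0.0428
finger_force: 0.0
clock: 9.65
position: [0.5317, 0.2831, 0.2151]
tool_rot: [3.134, -0.002, 1.813]
force: [-0.2, 0.7, -0.8]
grip_width: 0.0559
finger_force: 0.0
(array([0.53357496, 0.28657284, 0.27062024]), np.float64(0.05756201355059076)) jig (array([0.53215182, 0.28179221, 0.24567703]), np.float64(0.05299328520538449))
t 9.75 d [ -58.4 -537.7  -10.4] dyaw -0.898 rp [ 3.139 -0.   ]
[-39.083 -14.26    0.799   0.069]
[-39.975 -11.527   0.799   0.069]
[-40.675  -8.739   0.799   0.069]
[-41.182  -5.91    0.799   0.069]
[-41.491  -3.052   0.799   0.069]
[-41.603  -0.179   0.799   0.069]
[-41.516   2.694   0.799   0.069]
[-41.231   5.554   0.799   0.069]
[-40.749   8.388   0.799   0.069]
[-40.073  11.182   0.799   0.069]
[-39.205  13.923   0.799   0.069]
[-38.15   16.597   0.799   0.069]
[-36.913  19.191   0.799   0.069]
```

View pics/m6.png

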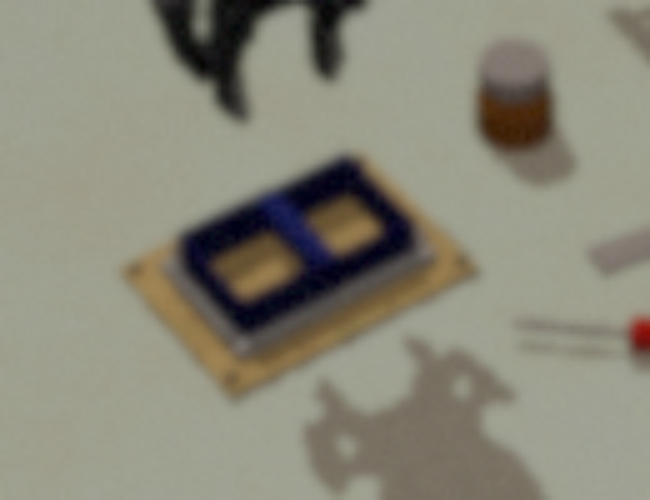

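The side crop shows the die down between the fences, its bridge at (295,230), with the fence tops visible along the front. Next is weight A.

```bash
python3 -c "
from h import *
plan(.477,-.1945,.2,1.18,11,11)"
```

```text
t 9.75 d [ -53.4 -476.2  -10.4] dyaw -0.632 rp [ 3.139 -0.   ]
[-40.87  -15.074   0.944   0.057]
[-41.668 -12.7     0.944   0.057]
[-42.329 -10.285   0.944   0.057]
[-42.85   -7.836   0.944   0.057]
[-43.23   -5.361   0.944   0.057]
[-43.466  -2.868   0.944   0.057]
[-43.559  -0.366   0.944   0.057]
[-43.508   2.138   0.944   0.057]
[-43.314   4.634   0.944   0.057]
[-42.976   7.116   0.944   0.057]
[-42.496   9.573   0.944   0.057]
```

```bash
python3 -m jog '[[[-41,-15,1,0,0,0.057,0.9],[-42,-13,1,0,0,0.057,0.9],[-42,-10,1,0,0,0.057,0.9],[-43,-8,1,0,0,0.057,0.9],[-43,-5,1,0,0,0.057,0.9]]]'
python3 -m jog '[[[-43,-3,1,0,0,0.057,0.9],[-43,0,1,0,0,0.057,0.9],[-43,2,1,0,0,0.057,0.9],[-43,5,1,0,0,0.057,0.9],[-43,7,1,0,0,0.057,0.9]]]'
python3 -m jog '[[[-42,10,1,0,0,0.057,0.9],[0,0,0,0,0,0,0.9],[0,0,0,0,0,0,0.9]]]'
python3 -c "
from h import *
plan(.477,-.1945,.119,1.18,1)"
```

```text
clock: 10.25
position: [0.5054, 0.0633, 0.2031]
tool_rot: [-3.14, 0.0, 1.526]
force: [1.5, -0.4, 0.2]
grip_width: 0.0768
finger_force: 0.0
clock: 10.75
position: [0.4825, -0.1513, 0.1981]
tool_rot: [-3.14, 0.0, 1.241]
force: [0.3, 0.3, 0.1]
grip_width: 0.0766
finger_force: 0.0
clock: 11.05
position: [0.4787, -0.1932, 0.197]
tool_rot: [-3.14, -0.0, 1.184]
force: [0.1, 0.9, -0.8]
grip_width: 0.0769
finger_force: 0.0
t 11.05 d [ -1.7  -1.3 -78. ] dyaw -0.004 rp [-3.14 -0.  ]
[-1.8720e+00 -1.0860e+00  7.8049e+01  4.0000e-03]
```

```bash
python3 -m jog '[[[-2,-1,30,0,0,0,0.9],[0,0,30,0,0,0,0.9],[0,0,18,0,0,0,0.9],[0,0,0,0,0,0,0.9]]]'
python3 -m jog '[[[0,0,0,0,0,0,0],[0,0,0,0,0,0,0],[0,0,0,0,0,0,0],[0,0,0,0,0,0,0],[0,0,0,0,0,0,0]]]' 40
python3 -m jog '[[[0,0,0,0,0,0,0],[0,0,-5,0,0,0,0],[0,0,-15,0,0,0,0],[0,0,-20,0,0,0,0],[0,0,0,0,0,0,0]]]'
python3 -m jog '[[[0,0,0,0,0,0,0],[0,0,0,0,0,0,0],[0,0,0,0,0,0,0]]]'
python3 -m jog '[[[0,0,0,0,0,0,0],[0,0,0,0,0,0,0]]]'
```

```text
clock: 11.45
position: [0.4768, -0.1922, 0.1177]
tool_rot: [-3.137, -0.0, 1.188]
force: [-0.7, -0.0, -0.1]
grip_width: 0.0771
finger_force: 0.0
clock: 11.95
position: [0.4777, -0.1941, 0.1207]
tool_rot: [3.141, 0.0, 1.186]
force: [-4.0, 2.8, 10.1]
grip_width: 0.0248
finger_force: 38.6
clock: 12.45
position: [0.4785, -0.1944, 0.1619]
tool_rot: [3.138, -0.0, 1.185]
force: [1.2, -0.0, -7.3]
grip_width: 0.025
finger_force: 40.8
clock: 12.75
position: [0.4774, -0.1939, 0.1591]
tool_rot: [-3.14, -0.0, 1.186]
force: [0.0, 0.3, -8.2]
grip_width: 0.0253
finger_force: 40.8
clock: 12.95
position: [0.4776, -0.194, 0.1595]
tool_rot: [-3.141, -0.0, 1.186]
force: [-0.3, 0.3, -7.6]
grip_width: 0.0248
finger_force: 40.8
```

A weighs about 7.7 N, so it is the heavy one. I set it back, lift B, then return to A.

```bash
python3 -m jog '[[[0,0,20,0,0,0,0],[0,0,12,0,0,0,0],[0,0,5,0,0,0,0],[0,0,1,0,0,0,0],[0,0,0,0,0,0,0]]]'
python3 -m jog '[[[0,0,1,0,0,0,0],[0,0,0,0,0,0,0]]]'
```

```text
clock: 13.45
position: [0.4778, -0.1941, 0.1221]
tool_rot: [3.142, -0.0, 1.186]
force: [-0.4, -0.1, -6.7]
grip_width: 0.0248
finger_force: 40.8
clock: 13.65
position: [0.4779, -0.1941, 0.1212]
tool_rot: [3.141, -0.0, 1.186]
force: [-0.2, 0.4, -7.7]
grip_width: 0.025
finger_force: 40.8
```

```bash
python3 -m jog '[[[0,0,1,0,0,0,0],[0,0,0,0,0,0,0]]]'
python3 -m jog '[[[0,0,1,0,0,0,0],[0,0,0,0,0,0,0]]]'
```

```text
clock: 13.85
position: [0.4779, -0.1942, 0.1207]
tool_rot: [3.141, 0.0, 1.186]
force: [-4.7, 1.3, 9.3]
grip_width: 0.0249
finger_force: 42.6
clock: 14.05
position: [0.4779, -0.1942, 0.1206]
tool_rot: [3.141, 0.001, 1.186]
force: [-10.8, 4.9, 33.6]
grip_width: 0.0247
finger_force: 45.1
```

```bash
python3 -m jog '[[[0,0,-1,0,0,0,0],[0,0,0,0,0,0,0.9],[0,0,0,0,0,0,0.9],[0,0,0,0,0,0,0.9],[0,0,-10,0,0,0,0.9]]]'
python3 -m jog '[[[0,0,-35,0,0,0,0.9],[0,0,-35,0,0,0,0.9],[0,0,0,0,0,0,0.9]]]'
python3 - <<'E'
from h import *
for c in("top","side"):
    p=bot.grab_frame(c)
    for X in([.477,-.194,.038],[.4675,-.314,.038]):
        w=darkmask(p,X); print(c,w.sum(),fit([p],[w],gw,X[:2]))
plan(.4675,-.314,.2,1.0,4)
E
```

```text
clock: 14.55
position: [0.4774, -0.1939, 0.1294]
tool_rot: [-3.14, -0.0, 1.186]
force: [-0.4, 0.7, -0.0]
grip_width: 0.0771
finger_force: 0.0
clock: 14.85
position: [0.4793, -0.1945, 0.2043]
tool_rot: [3.136, -0.0, 1.186]
force: [0.6, -0.8, 0.1]
grip_width: 0.0766
finger_force: 0.0
top 618 (array([ 0.4725322 , -0.21423925]), np.float64(0.4257876525223092))
top 27 (array([ 0.47174219, -0.25840625]), np.float64(0.987772461456672))
side 358 (array([ 0.48303767, -0.1916541 ]), np.float64(0.3199477248425805))
side 446 (array([ 0.47032715, -0.31175439]), np.float64(0.2425658453695837))
t 14.95 d [ -10.4 -119.7   -1. ] dyaw -0.185 rp [3.14 0.  ]
[-28.702   8.825   0.258   0.046]
[-28.263  10.146   0.258   0.046]
[-27.762  11.445   0.258   0.046]
[-27.202  12.719   0.258   0.046]
```

Weight A still stands where it was, allowing for the gripper blocking part of the view. On to B.

```bash
python3 -m jog '[[[-29,9,0,0,0,0.046,0.9],[-28,10,0,0,0,0.046,0.9],[-28,11,0,0,0,0.046,0.9],[-27,13,0,0,0,0.046,0.9],[0,0,0,0,0,0,0.9]]]'
python3 -m jog '[[[0,0,0,0,0,0,0.9]]]'
python3 -c "
from h import *
plan(.4680,-.3140,.119,1.0,1)"
```

```text
clock: 15.45
position: [0.4658, -0.3174, 0.1989]
tool_rot: [-3.141, 0.002, 0.996]
force: [-1.1, 0.7, -0.6]
grip_width: 0.0768
finger_force: 0.0
clock: 15.55
position: [0.4668, -0.3138, 0.199]
tool_rot: [-3.14, -0.0, 1.001]
force: [-0.5, 0.6, -0.3]
grip_width: 0.0768
finger_force: 0.0
t 15.55 d [  1.2  -0.2 -80. ] dyaw -0.001 rp [-3.14 -0.  ]
[4.5500e-01 1.1730e+00 8.0048e+01 1.0000e-03]
```

```bash
python3 -m jog '[[[0,1,30,0,0,0,0.9],[0,0,30,0,0,0,0.9],[0,0,18,0,0,0,0.9],[0,0,0,0,0,0,0.9]]]'
python3 -m jog '[[[0,0,0,0,0,0,0],[0,0,0,0,0,0,0],[0,0,0,0,0,0,0],[0,0,0,0,0,0,0],[0,0,0,0,0,0,0]]]' 40
python3 -m jog '[[[0,0,0,0,0,0,0],[0,0,-5,0,0,0,0],[0,0,-15,0,0,0,0],[0,0,-20,0,0,0,0],[0,0,0,0,0,0,0]]]'
python3 -m jog '[[[0,0,0,0,0,0,0],[0,0,0,0,0,0,0],[0,0,0,0,0,0,0]]]'
```

```text
clock: 15.95
position: [0.4673, -0.3124, 0.1196]
tool_rot: [-3.137, -0.0, 1.004]
force: [0.2, -0.9, 1.9]
grip_width: 0.0769
finger_force: 0.0
clock: 16.45
position: [0.4683, -0.3144, 0.1227]
tool_rot: [3.141, -0.0, 1.002]
force: [-2.5, 1.1, 8.2]
grip_width: 0.0249
finger_force: 39.6
clock: 16.95
position: [0.469, -0.3149, 0.1648]
tool_rot: [3.138, -0.0, 1.001]
force: [-0.6, -0.5, -2.9]
grip_width: 0.0249
finger_force: 40.0
clock: 17.25
position: [0.4678, -0.3141, 0.1613]
tool_rot: [-3.141, 0.0, 1.002]
force: [0.1, 0.8, -3.3]
grip_width: 0.0246
finger_force: 40.0
```

B weighs about 3 N, so it is the light one. Set it down gently.

```bash
python3 -m jog '[[[0,0,20,0,0,0,0],[0,0,12,0,0,0,0],[0,0,5,0,0,0,0],[0,0,0,0,0,0,0]]]'
python3 -m jog '[[[0,0,1,0,0,0,0],[0,0,0,0,0,0,0]]]'
python3 -m jog '[[[0,0,1,0,0,0,0],[0,0,0,0,0,0,0]]]'
```

```text
clock: 17.65
position: [0.4678, -0.314, 0.1241]
tool_rot: [-3.14, -0.0, 1.002]
force: [0.9, -0.6, -2.6]
grip_width: 0.0247
finger_force: 39.8
clock: 17.85
position: [0.4683, -0.3144, 0.1243]
tool_rot: [3.141, -0.0, 1.002]
force: [-0.1, -0.4, -3.5]
grip_width: 0.025
finger_force: 39.8
clock: 18.05
position: [0.4681, -0.3144, 0.1231]
tool_rot: [3.141, 0.0, 1.002]
force: [0.0, 0.6, -3.0]
grip_width: 0.025
finger_force: 39.8
```

```bash
python3 -m jog '[[[0,0,1,0,0,0,0],[0,0,0,0,0,0,0]]]'
python3 -m jog '[[[0,0,0,0,0,0,0.9],[0,0,0,0,0,0,0.9],[0,0,0,0,0,0,0.9],[0,0,-10,0,0,0,0.9]]]'
python3 -m jog '[[[0,0,-35,0,0,0,0.9],[0,0,-35,0,0,0,0.9],[0,0,0,0,0,0,0.9]]]'
python3 -c "
from h import *
plan(.478,-.1942,.2,1.18,4)"
```

```text
clock: 18.25
position: [0.4682, -0.3143, 0.1227]
tool_rot: [3.141, 0.0, 1.002]
force: [-4.4, 1.8, 12.3]
grip_width: 0.0247
finger_force: 41.2
clock: 18.65
position: [0.4677, -0.314, 0.1313]
tool_rot: [-3.14, 0.0, 1.002]
force: [-0.2, -0.5, 0.1]
grip_width: 0.0771
finger_force: 0.0
clock: 18.95
position: [0.4696, -0.3151, 0.2066]
tool_rot: [3.135, -0.0, 1.001]
force: [-0.4, -0.1, -0.3]
grip_width: 0.077
finger_force: 0.0
t 18.95 d [  8.4 120.9  -6.6] dyaw 0.179 rp [ 3.135 -0.   ]
[ 26.6   -14.521   1.658  -0.045]
[ 27.221 -13.32    1.658  -0.045]
[ 27.788 -12.092   1.658  -0.045]
[ 28.3   -10.84    1.658  -0.045]
```

```bash
python3 -m jog '[[[27,-14,1,0,0,-0.045,0.9],[27,-13,1,0,0,-0.045,0.9],[28,-12,1,0,0,-0.045,0.9],[28,-11,1,0,0,-0.045,0.9],[0,0,0,0,0,0,0.9]]]'
python3 -m jog '[[[0,0,0,0,0,0,0.9]]]'
python3 -c "
from h import *
plan(.478,-.1942,.119,1.18,1)"
```

```text
clock: 19.45
position: [0.4776, -0.19, 0.1983]
tool_rot: [-3.141, -0.001, 1.188]
force: [0.2, -0.1, -0.6]
grip_width: 0.0771
finger_force: 0.0
clock: 19.55
position: [0.4772, -0.1936, 0.1982]
tool_rot: [3.141, 0.0, 1.182]
force: [-0.1, -0.4, 0.3]
grip_width: 0.077
finger_force: 0.0
t 19.55 d [  0.8  -0.6 -79.2] dyaw -0.002 rp [3.141 0.   ]
[-2.6000e-01  9.3200e-01  7.9231e+01  2.0000e-03]
```

```bash
python3 -m jog '[[[0,1,30,0,0,0,0.9],[0,0,30,0,0,0,0.9],[0,0,18,0,0,0,0.9],[0,0,0,0,0,0,0.9]]]'
python3 -m jog '[[[0,0,0,0,0,0,0],[0,0,0,0,0,0,0],[0,0,0,0,0,0,0],[0,0,0,0,0,0,0],[0,0,0,0,0,0,0]]]' 60
python3 -m jog '[[[0,0,0,0,0,0,0],[0,0,-5,0,0,0,0],[0,0,-15,0,0,0,0],[0,0,-20,0,0,0,0],[0,0,0,0,0,0,0]]]'
python3 -m jog '[[[0,0,0,0,0,0,0],[0,0,0,0,0,0,0],[0,0,0,0,0,0,0]]]'
python3 -m jog '[[[0,0,-30,0,0,0,0],[0,0,-35,0,0,0,0],[0,0,-20,0,0,0,0],[0,0,0,0,0,0,0]]]'
python3 -c "
from h import *
plan(.5308,.282,.24,1.814,16,16)"
```

```text
clock: 19.95
position: [0.477, -0.1948, 0.1181]
tool_rot: [-3.138, 0.001, 1.18]
force: [-0.1, -0.3, 0.8]
grip_width: 0.0768
finger_force: 0.0
clock: 20.45
position: [0.4783, -0.1944, 0.1208]
tool_rot: [3.141, 0.0, 1.181]
force: [-2.4, 0.6, 10.4]
grip_width: 0.0244
finger_force: 58.2
clock: 20.95
position: [0.4788, -0.1944, 0.1618]
tool_rot: [3.139, -0.0, 1.181]
force: [-0.1, -0.2, -8.9]
grip_width: 0.0248
finger_force: 60.2
clock: 21.25
position: [0.4777, -0.1939, 0.1591]
tool_rot: [-3.14, 0.0, 1.182]
force: [-0.8, -0.6, -7.6]
grip_width: 0.0243
finger_force: 60.2
clock: 21.65
position: [0.4789, -0.1944, 0.2466]
tool_rot: [3.138, 0.0, 1.182]
force: [-0.1, -0.4, -9.0]
grip_width: 0.0244
finger_force: 61.4
t 21.65 d [ 51.9 476.4  -6.6] dyaw 0.632 rp [3.138 0.   ]
[28.778 -8.299  0.414 -0.04 ]
[29.083 -7.155  0.414 -0.04 ]
[29.344 -6.     0.414 -0.04 ]
[29.558 -4.836  0.414 -0.04 ]
[29.726 -3.664  0.414 -0.04 ]
[29.847 -2.486  0.414 -0.04 ]
[29.922 -1.305  0.414 -0.04 ]
[29.95  -0.121  0.414 -0.04 ]
[29.932  1.063  0.414 -0.04 ]
[29.866  2.245  0.414 -0.04 ]
[29.754  3.423  0.414 -0.04 ]
[29.596  4.596  0.414 -0.04 ]
[29.391  5.762  0.414 -0.04 ]
[29.14   6.919  0.414 -0.04 ]
[28.844  8.066  0.414 -0.04 ]
[28.503  9.199  0.414 -0.04 ]
```

```bash
python3 -m jog '[[[29,-8,0,0,0,-0.04,0],[29,-7,0,0,0,-0.04,0],[29,-6,0,0,0,-0.04,0],[30,-5,0,0,0,-0.04,0],[30,-4,0,0,0,-0.04,0]]]'
python3 -m jog '[[[30,-2,0,0,0,-0.04,0],[30,-1,0,0,0,-0.04,0],[30,0,0,0,0,-0.04,0],[30,1,0,0,0,-0.04,0],[30,2,0,0,0,-0.04,0]]]'
python3 -m jog '[[[30,3,-2,0,0,-0.04,0],[30,5,-2,0,0,-0.04,0],[29,6,-2,0,0,-0.04,0],[29,7,-2,0,0,-0.04,0],[29,8,-2,0,0,-0.04,0]]]'
python3 -m jog '[[[20,6,-2,0,0,-0.03,0],[8,3,0,0,0,-0.01,0],[0,0,0,0,0,0,0],[0,0,0,0,0,0,0],[0,0,0,0,0,0,0]]]'
python3 - <<'E'
from h import *
plan(.5308,.282,.25,1.814,1)
a=bot.grab_frame("side"); t=bot.grab_frame("top")
for X in([.477,-.194,.038],[.468,-.314,.038]): print(darkmask(t,X).sum())
w=darkmask(t,[.468,-.314,.038]); print(fit([t],[w],gw,[.468,-.314]))
cv2.imwrite("pics/end.png",np.vstack([a["img"][60:370,100:400],t["img"][170:310,100:400]])[...,::-1])
E
```

```text
clock: 22.15
position: [0.4936, -0.0436, 0.2431]
tool_rot: [-3.139, -0.0, 1.383]
force: [-0.4, -0.0, -7.2]
grip_width: 0.0243
finger_force: 61.2
clock: 22.65
position: [0.51, 0.1056, 0.243]
tool_rot: [-3.139, 0.0, 1.583]
force: [-0.2, 0.3, -7.6]
grip_width: 0.0245
finger_force: 61.2
clock: 23.15
position: [0.5257, 0.2547, 0.2528]
tool_rot: [-3.139, 0.0, 1.783]
force: [1.2, 0.5, -6.6]
grip_width: 0.0244
finger_force: 61.2
clock: 23.65
position: [0.529, 0.2817, 0.2563]
tool_rot: [-3.141, 0.001, 1.82]
force: [-0.4, 0.1, -8.2]
grip_width: 0.0242
finger_force: 61.1
t 23.65 d [ 1.8  0.3 -6.3] dyaw -0.006 rp [-3.141e+00  1.000e-03]
[-1.500e-01  1.851e+00  6.347e+00  6.000e-03]
0
400
(array([ 0.46721869, -0.31497154]), np.float64(0.16772934287573193))
```

View pics/end.png

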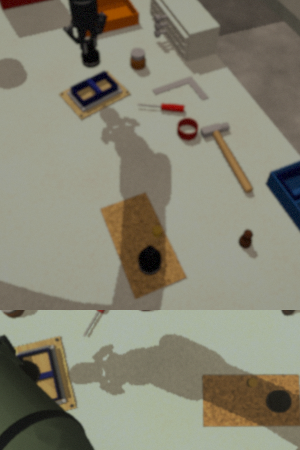

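The heavy weight hangs upright over the die: in the side part it is at (90,55), above the die at (95,90). The light weight stands on the mat at (150,262) and the bystanders are untouched.

```bash
python3 -c "
from h import *
print(bot.job_done())"
```

```text
the job is handed in; nothing more can be done
None
```

Job handed in, verdict not shown: the die sits in the pocket, light weight B (about 3 N) stands on the mat, and heavy weight A (about 7.7 N) is held upright and still, its underside about 10 cm above the die's centre.

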